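Touch-test the cured sample nails

ROBOT

A 6-joint arm with a two-finger parallel gripper is mounted at the origin on the work surface. World frame = base frame: x ahead of the robot, y to its left, z up, the work surface at z = 0. Lengths are in m, angles in degrees, forces in N, time in s.
With the tool pointing down it reaches from about 0.4 to 0.825 m from the base axis. Payload 7 kg.
Tool frame: the origin (TCP) lies midway between the tips of the shut fingers; the grasp point (between the pads) lies 19 mm behind it (r.grip_depth is the distance from the TCP to the grasp point, in m); z points along the fingers, y is the line along which they close (so a half turn about z gives the same grasp; the last joint's range is limited). The gripper opens to 88 mm and grips with 3 to 60 N. Pads are 19 mm wide; open, the fingers measure 130 mm over their backs; the gripper's body (78 mm by 193 mm) begins 47 mm behind the grasp point.
Start: joints at [90.017, 20.546, 0.682, 0, -70.136, -16.507], TCP at [0.192, 0.647, 0.227] pointing down, gripper open.
Joint ranges: [-176.03, 176.03], [-82.01, 121.73], [-58.28, 71.71], [-173.87, 95.51], [-174.79, -0.11], [-173.66, 173.66]. Speed limits (degrees/s): [136.94, 136.94, 172.46, 180, 180, 180].

INTERFACE

Orientations are given as [roll, pitch, yaw] about the fixed x, y, z axes, in that order (R = Rz(yaw) Ry(pitch) Rx(roll)).
In Python, from plant import r, capture, close_job, search_frame, outline_of gives the robot as it stands.
- The arm moves only by the shell command python3 -m creep 'ROWS' [FORCE]. ROWS is JSON, a list of rows, each a list of 7 numbers: the finger opening in mm, from 0 to 87.6, then the shift along the world's x, y, z in units of 25 mm (1.0 is 25 mm), then the turn, a rotation vector about the world's x, y, z in degrees. In form: [[hand, x, y, z, ax, ay, az], ...]. A call has 1 to 8 rows; each row shifts and turns the commanded pose from where the row before left it; what a row does not reach is not made up. A row lasts 1/12 s, in which the tool goes at most 41.7 mm and 7.16 degrees, less where a joint would pass 70% of its speed; a pose out of reach is approached as far as the arm can. A call is refused whole if a number of a shift passes 1 or a number of a turn 7.16, either way. A call with a gripper value outside its range is refused whole. The fingers move at their own pace and stop on an object; FORCE is the grip in N (left out, the last holds). Time passes only in rows, so rows that do not move let the fingers close. It gives the time, the measured TCP pose, the force, the opening and the grip force at its end, in the units of the state.
- r.get_state(): the state, without advancing time (a new reading comes with each control period).
- capture(name): name is "scene" or "top" or "wrist"; returns a dict with "frame" (420x560x3 uint8, red, green, blue), "K" (3x3 intrinsics, pixels), "origin" and "rotation" of the camera in the world. Camera axes: x right, y down, z forward; pixel columns grow to the right and rows downward; lengths in m; the calibration is good to about 2 mm. A picture is of the moment at which its call begins. There is no depth.
- close_job(): hands the job in; it is judged then, once.
Trained networks look in a picture, given as the dict that the camera call returned (one of the last four; its "shot" number tells which), for a name from the list of things; names that differ only in an ending like _2 or _b are one class to them, and where a whole thing is asked for, a point or a joint stands for the part that bears it (a point fixed in the world has none). Each returns a list of dicts, best first, with "conf" (0 to 1); they miss things now and then, are a little off and sometimes report something else, mostly with a low value. They report only what shows in the picture. A call takes as long as a camera call. They do not tell look-alikes from the thing itself.
- search_frame(picture, target): "bbox" ([left, top, right, bottom] in pixels, round what is visible of it).
- outline_of(picture, target): "region" (420x560 bool, what is visible of it) and "bbox" ([left, top, right, bottom] in pixels, round what is visible of it).
The state is a dict: "time_s": time; "joints": joint angles; "qd": joint speeds; "joint_torque": joint torques, N m; "tcp_pos": TCP position; "eef_rot": TCP orientation; "contact_force": force on the tool from outside, world axes, zero at the start; "moment": the same for the moment, N m; "gripper_width": finger opening in m; "gripper_force": force on a finger pad.
Only numpy, scipy, OpenCV 4.12 (cv2) and the standard library are available. Lean on these libraries where they do the work, as an engineer would, in place of code of your own. Each camera call takes 0.05 s, during which the arm holds its last target. There are 200 camera calls.

TASK

Check that the cured sample nails on the white tray are dry: with the fingertips tap lightly on top of the pink nail, then the green, then the yellow, in that order, each just enough that its stiff post visibly sinks partway (about half a centimetre) and stays there, never down to its stop. The blue nail is still wet: do not touch it. Pick nothing up, and leave the stands and everything around them standing where they are.

Things in the scene. Friction and masses are not known exactly. Their poses are not given: they have to be found in the camera images.
- tray: fixed flat white tray, 180 x 400 x 6 mm, on which the four sample stands stand about 100 mm apart in any colour order; origin at the centre of its underside, long side along its y
- pink_stand: loose weighted stand (0.2 to 0.4 kg) of the pink sample: steel disc 44 mm across and 10 mm high, a pink collar, a thin aluminium column 18 mm across; its origin is the centre of its underside, on the tray.
- pink_nail (a point): centre of the top face of the pink sample nail, a level pink nail-shaped plate 32 x 22 x 6 mm, one end rounded (long side along the stand's x), on a thin white post 10 mm across; at the start it lies 60 mm above the stand's underside and it goes down with the post
- pink_post (a joint): how far the post of the pink nail has been pushed down into its stand, m: 0 = fully up (as at the start), 0.016 = down on its hard stop. It slides stiffly, begins to give at about 2.5 N, needs about 4.4 N near the stop, and stays where it is left
- green_stand: loose weighted stand (0.2 to 0.4 kg) of the green sample: steel disc 44 mm across and 10 mm high, a green collar, a thin aluminium column 18 mm across; its origin is the centre of its underside, on the tray.
- green_nail (a point): centre of the top face of the green sample nail, a level green nail-shaped plate 32 x 22 x 6 mm, one end rounded (long side along the stand's x), on a thin white post 10 mm across; at the start it lies 72 mm above the stand's underside and it goes down with the post
- green_post (a joint): how far the post of the green nail has been pushed down into its stand, m: 0 = fully up (as at the start), 0.016 = down on its hard stop. It slides stiffly, begins to give at about 2.5 N, needs about 4.4 N near the stop, and stays where it is left
- yellow_stand: loose weighted stand (0.2 to 0.4 kg) of the yellow sample: steel disc 44 mm across and 10 mm high, a yellow collar, a thin aluminium column 18 mm across; its origin is the centre of its underside, on the tray.
- yellow_nail (a point): centre of the top face of the yellow sample nail, a level yellow nail-shaped plate 32 x 22 x 6 mm, one end rounded (long side along the stand's x), on a thin white post 10 mm across; at the start it lies 66 mm above the stand's underside and it goes down with the post
- yellow_post (a joint): how far the post of the yellow nail has been pushed down into its stand, m: 0 = fully up (as at the start), 0.016 = down on its hard stop. It slides stiffly, begins to give at about 2.5 N, needs about 4.4 N near the stop, and stays where it is left
- blue_stand: loose weighted stand (0.2 to 0.4 kg) of the blue sample: steel disc 44 mm across and 10 mm high, a blue collar, a thin aluminium column 18 mm across; its origin is the centre of its underside, on the tray. This one is still wet: not to be touched.
- blue_nail (a point): centre of the top face of the blue sample nail, a level blue nail-shaped plate 32 x 22 x 6 mm, one end rounded (long side along the stand's x), on a thin white post 10 mm across; at the start it lies 63 mm above the stand's underside and it goes down with the post
- blue_post (a joint): how far the post of the blue nail has been pushed down into its stand, m: 0 = fully up (as at the start), 0.016 = down on its hard stop. It slides stiffly, begins to give at about 2.5 N, needs about 4.4 N near the stop, and stays where it is left
- purple_bottle: loose purple nail-polish bottle, square 34 mm, 88 mm high with its tapered cap; origin at the centre of its underside; to be left alone
- red_bottle: loose red nail-polish bottle, square 34 mm, 88 mm high with its tapered cap; origin at the centre of its underside; to be left alone
- orange_bottle: loose orange nail-polish bottle, square 34 mm, 88 mm high with its tapered cap; origin at the centre of its underside; to be left alone
- white_bottle: loose white nail-polish bottle, square 34 mm, 88 mm high with its tapered cap; origin at the centre of its underside; to be left alone
- gel_jar: loose black gel jar, 40 mm across, 22 mm high; origin at the centre of its underside; to be left alone
- jar_lid: loose black jar lid, 42 mm across, 12 mm high; origin at the centre of its underside; to be left alone
- nail_file: loose grey nail file lying flat, 20 x 140 x 6 mm, long side along its y; origin at the centre of its underside; to be left alone
Mind the look-alikes: they are no part of the job. What is shaped like the pink_stand but turquoise is not meant. What is shaped like the yellow_stand but black is not meant.

How it is judged:
By the outcome, as a careful person would: the job done as asked, in the order asked, and still so for the second after the job is handed in, with the robot touching nothing.
It also fails if it takes over 43 s, if anything falls off the work surface, if the arm or the gripper's body presses on something with over 40 N, if the wrist force passes 120 N, or if a joint passes its speed limit or range.

## Working session

There is one attempt and no reset: what is moved stays moved. The work goes in short steps, Python scripts to look and compute and a shell command to move; the robot and the scene stay as the last step left them, time stands still between calls to the robot, and variables do not carry over. Pictures are saved under pics/ and viewed, at most 10 in all, crops included, and the job is handed in when it is done.

```bash
ls; mkdir -p pics; python3 - <<'E'
from plant import r,capture,search_frame
import cv2,numpy as np
s=r.get_state();print(s['time_s'],s['tcp_pos'],s['eef_rot'],s['gripper_width'],s['contact_force'])
ims=[]
for n in("scene","top"):
    p=capture(n);print(n,p['K'].tolist() if hasattr(p['K'],'tolist') else p['K'],p['origin'],np.array(p['rotation']).round(3).tolist())
    cv2.imwrite(f"pics/{n}0.png",cv2.cvtColor(p['frame'],cv2.COLOR_RGB2BGR))
    for t in("pink_nail","green_nail","yellow_nail","blue_nail"):
        print(t,[(np.round(d['bbox']).tolist(),round(d['conf'],2)) for d in search_frame(p,t)][:4])
E
```

```text
pics
0.0 [0.19146201 0.64676838 0.22559817] [ 1.79903943e+02 -6.45282653e-03 -1.64955818e+01] 0.08756594538190487 [0.41126384 0.45548482 0.04952793]
scene [[430.1272629752502, 0.0, 279.444251848204], [0.0, 430.1272629752502, 202.42336055225547], [0.0, 0.0, 1.0]] [ 1.01443578 -0.15400077  0.86350211] [-146.451, 0.831, 67.918]
pink_nail [([376.0, 145.0, 384.0, 151.0], 0.55), ([287.0, 166.0, 303.0, 180.0], 0.36)]
green_nail [([322.0, 257.0, 342.0, 289.0], 0.48)]
yellow_nail [([166.0, 270.0, 180.0, 282.0], 0.71), ([204.0, 213.0, 217.0, 228.0], 0.67), ([182.0, 160.0, 195.0, 170.0], 0.59)]
blue_nail [([256.0, 192.0, 271.0, 207.0], 0.53)]
top [[467.9123461974506, 0.0, 280.7082182668442], [0.0, 467.9123461974506, 209.62048336117206], [0.0, 0.0, 1.0]] [0.44046496 0.05595902 1.03602257] [-173.798, -1.404, -91.202]
pink_nail [([335.0, 164.0, 355.0, 180.0], 0.6), ([193.0, 202.0, 203.0, 216.0], 0.5), ([118.0, 185.0, 129.0, 199.0], 0.48), ([137.0, 246.0, 142.0, 264.0], 0.46)]
green_nail [([246.0, 188.0, 260.0, 198.0], 0.7)]
yellow_nail [([394.0, 179.0, 409.0, 193.0], 0.71), ([375.0, 244.0, 398.0, 268.0], 0.48), ([349.0, 310.0, 367.0, 325.0], 0.46)]
blue_nail [([156.0, 178.0, 177.0, 201.0], 0.72), ([287.0, 227.0, 297.0, 242.0], 0.66), ([228.0, 263.0, 248.0, 283.0], 0.57)]
```

View pics/scene0.png

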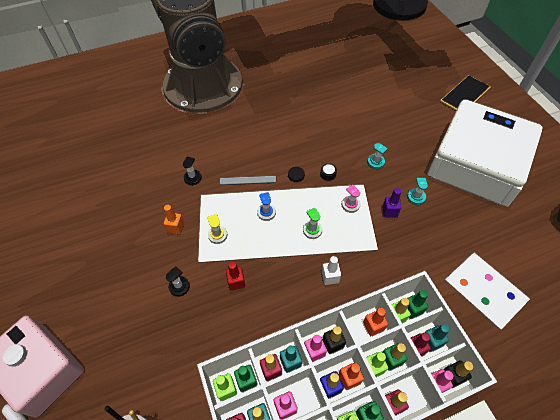

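View pics/top0.png

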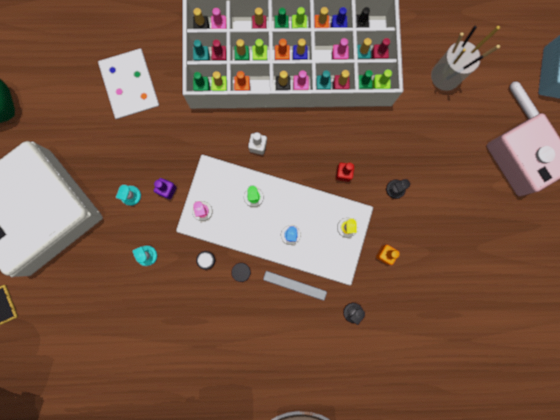

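Scene view: pink nail (351,191), green (313,215), yellow (214,220), blue (265,199), all on the tray. The turquoise stands (377,150 and 419,185) and black ones (191,165 and 177,280) stand off the tray and are the look-alikes. In the top view the tray nails are pink (201,210), green (253,195), blue (291,234) and yellow (350,227). They have the right colours and stand on the tray, so these are the ones meant. Next I triangulate them and make one enlarged crop.

```bash
cat > h.py <<'E'
import cv2,numpy as np
from scipy.spatial.transform import Rotation as R
from plant import r,capture
H={'pink':(150,174),'green':(45,75),'yellow':(22,36),'blue':(100,125)}
def rot(p):
    m=np.array(p['rotation'],float)
    return m if m.shape==(3,3) else R.from_euler('xyz',m,degrees=True).as_matrix()
def mask(p,c):
    h=cv2.cvtColor(p['frame'],cv2.COLOR_RGB2HSV)
    return cv2.inRange(h,(H[c][0],90,90),(H[c][1],255,255))
def blob(p,c,near,rad=22):
    m=mask(p,c);k=np.zeros_like(m);cv2.circle(k,tuple(int(v) for v in near),rad,255,-1);m&=k
    n,l,st,ce=cv2.connectedComponentsWithStats(m)
    i=1+np.argmax(st[1:,4]);return ce[i],st[i],l==i
def ray(p,uv):
    d=np.linalg.inv(p['K'])@[uv[0],uv[1],1];d=rot(p)@d;return np.array(p['origin']),d/np.linalg.norm(d)
def at_z(p,uv,z):
    o,d=ray(p,uv);return o+d*(z-o[2])/d[2]
def tri(a,b):
    A=sum(np.eye(3)-np.outer(d,d) for o,d in(a,b));y=sum((np.eye(3)-np.outer(d,d))@o for o,d in(a,b))
    return np.linalg.solve(A,y)
def proj(p,X):
    q=rot(p).T@(np.array(X)-p['origin']);q=np.array(p['K'])@q;return q[:2]/q[2]
Z={'pink':.066,'green':.078,'yellow':.072,'blue':.069}
E
python3 - <<'E'
from h import *
S={'pink':(351,191),'green':(313,215),'yellow':(214,220),'blue':(265,199)};T={'pink':(201,210),'green':(253,195),'blue':(291,234),'yellow':(350,227)}
s=capture('scene');t=capture('top')
for c in S:
    a,sa,_=blob(s,c,S[c],18);b,sb,_=blob(t,c,T[c],18)
    X=tri(ray(s,a),ray(t,b));print(c,a.round(1),sa,b.round(1),sb,'tri',X.round(4),'top@z',at_z(t,b,Z[c]-.002)[:2].round(4),'scene@z',at_z(s,a,Z[c]-.003)[:2].round(4))
f=cv2.cvtColor(t['frame'],cv2.COLOR_RGB2BGR)[150:290,170:380];g=cv2.cvtColor(s['frame'],cv2.COLOR_RGB2BGR)[175:265,190:385]
f=cv2.resize(f,None,fx=3.8,fy=3.8,interpolation=3)[:300+200];
cv2.imwrite('pics/crop1.png',cv2.resize(cv2.cvtColor(t['frame'],cv2.COLOR_RGB2BGR)[150:290,180:365],None,fx=4,fy=4,interpolation=2))
E
```

```text
pink [353.1 190.6] [346 184  14  13  99] [203.9 211.7] [198 205  10  13  53] tri [0.5476 0.1968 0.0578] top@z [0.5441 0.1898] scene@z [0.5527 0.201 ]
green [313.3 214.1] [307 208  13  13 114] [252.9 194.3] [248 186  12  17 164] tri [0.5785 0.0885 0.0699] top@z [0.5772 0.0871] scene@z [0.5817 0.0881]
yellow [213.4 220.5] [207 214  13  14 124] [349.2 226.3] [341 219  16  15 189] tri [ 0.5075 -0.1143  0.0633] top@z [ 0.5075 -0.1115] scene@z [ 0.5105 -0.116 ]
blue [265.1 198. ] [260 192  11  13 108] [290.9 234.1] [285 226  12  16 152] tri [0.4941 0.0096 0.0622] top@z [0.4938 0.0099] scene@z [0.4966 0.0088]
```

View pics/crop1.png

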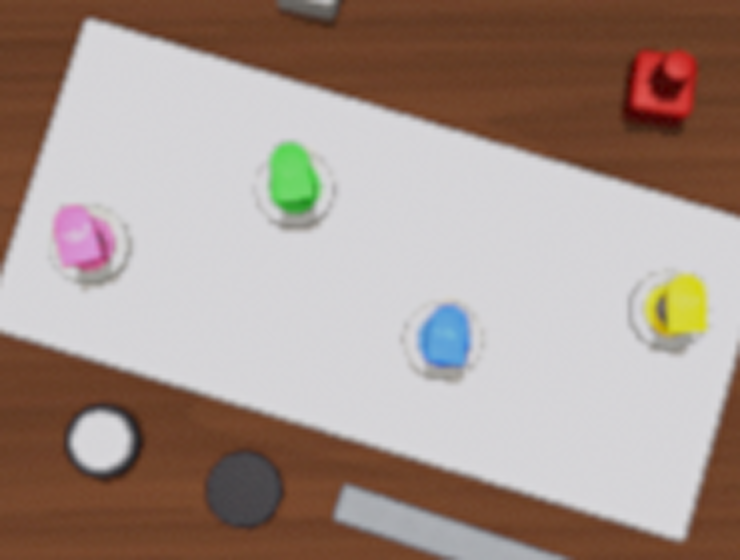

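The crop confirms the four tray nails: pink (200,209.5), green (253,194), blue (291,234) and yellow (351,226) in top-image pixels. I'll move towards pink at transit height with the fingers shut.

```bash
python3 -m creep '[[0,0.7,-0.9,0,0,0,0],[0,0.7,-0.9,0,0,0,0],[0,0.7,-0.9,0,0,0,0],[0,0.7,-0.9,0,0,0,0],[0,0.7,-0.9,0,0,0,0],[0,0.7,-0.9,0,0,0,0],[0,0.7,-0.9,0,0,0,0],[0,0.7,-0.9,0,0,0,0]]' 10; python3 -m creep '[[0,0.7,-0.9,0,0,0,0],[0,0.7,-0.9,0,0,0,0],[0,0.7,-0.9,0,0,0,0],[0,0.7,-0.9,0,0,0,0],[0,0.7,-0.9,0,0,0,0],[0,0.7,-0.9,0,0,0,0],[0,0.7,-0.9,0,0,0,0],[0,0,0,0,0,0,0]]'
python3 - <<'E'
from h import *
p=capture('wrist');print(r.get_state()['tcp_pos'],p['origin'],p['rotation'])
for c,X in {'pink':(.548,.197,.066),'green':(.578,.088,.078),'yellow':(.508,-.115,.072)}.items(): print(c,proj(p,X).round())
cv2.imwrite('pics/w1.png',cv2.cvtColor(p['frame'],cv2.COLOR_RGB2BGR))
E
```

```text
time_s: 1.27
tcp_pos: [0.3323, 0.4661, 0.2268]
eef_rot: [-180.0, -0.0, -16.5]
contact_force: [0.1, -0.0, -0.0]
gripper_width: 0.0399
gripper_force: 0.0
time_s: 1.93
tcp_pos: [0.4559, 0.3066, 0.2268]
eef_rot: [180.0, -0.0, -16.6]
contact_force: [-0.7, 0.3, -0.6]
gripper_width: 0.0003
gripper_force: 0.0
[0.45520472 0.30788581 0.22670044] [0.5253918  0.28604117 0.38332895] [ 1.64332819e+02 -4.43493545e-02 -1.06614473e+02]
pink [371.  51.]
green [507. -37.]
yellow [773. -21.]
```

View pics/w1.png

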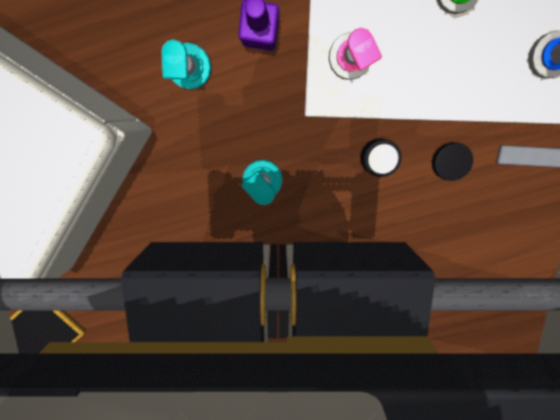

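Wrist view: pink nail on the tray at (363,48), near its predicted place. The turquoise look-alikes are at (187,62) and (262,180), the purple bottle at (258,22). I move closer and measure from the wrist camera.

```bash
python3 - <<'E'
from h import *
p=capture('wrist');b,s,_=blob(p,'pink',(364,47),35);np.savez('w0.npz',o=ray(p,b)[0],d=ray(p,b)[1]);print(b,s,at_z(p,b,.064))
E
python3 -m creep '[[0,0.7,-0.8,0,0,0,0],[0,0.7,-0.8,0,0,0,0],[0,0.7,-0.8,0,0,0,0],[0,0,0,0,0,0,0],[0,0,0,0,0,0,0]]'
python3 - <<'E'
from h import *
w=np.load('w0.npz');p=capture('wrist');q=proj(p,(.548,.197,.066));b,s,m=blob(p,'pink',q,50);print(q,b,s,at_z(p,b,.064),'tri',tri((w['o'],w['d']),ray(p,b)))
print(cv2.minAreaRect(np.argwhere(m)[:,::-1].astype(np.float32)),r.get_state()['tcp_pos'])
cv2.imwrite('pics/w2.png',cv2.cvtColor(p['frame'],cv2.COLOR_RGB2BGR))
E
```

```text
[360.01683502  49.24074074] [ 338   27   45   43 1188] [0.55120917 0.20653381 0.064     ]
time_s: 2.45
tcp_pos: [0.5068, 0.2496, 0.2264]
eef_rot: [180.0, 0.0, -16.6]
contact_force: [-0.9, 0.6, 0.2]
gripper_width: 0.0003
gripper_force: 0.0
[321.12879858 129.78693824] [312.45644599 126.03716609] [296 109  36  37 861] [0.55320099 0.20340165 0.064     ] tri [0.55228936 0.20234372 0.04827323]
((311.6011657714844, 126.0617904663086), (35.29793167114258, 28.937942504882812), 57.9946174621582) [0.50639164 0.25012511 0.22644062]
```

View pics/w2.png

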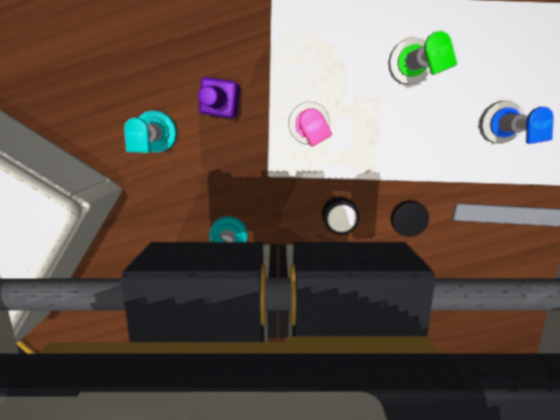

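Wrist view: pink nail's top face centre is at about (315,128), its base disc at (309,122). Green is at (441,52), blue at (540,125), both clear of the pink approach.

```bash
python3 - <<'E'
from h import *
p=capture('wrist');t=capture('top')
print('w nail',at_z(p,(314.5,127.5),.066),'disc',at_z(p,(309,122),.014),'top nail',at_z(t,(200.2,209.3),.066),'top disc',at_z(t,(180+91/4,150+244/4),.014))
print('green w',at_z(p,(441,53),.078),'disc',at_z(p,(410,61),.014),'top',at_z(t,(253.2,194.2),.078),at_z(t,(180+294/4,150+187/4),.014),'yellow top',at_z(t,(351.3,226),.072),at_z(t,(180+668/4,150+310/4),.014))
E
```

```text
w nail [0.55124496 0.20270831 0.066     ] disc [0.55414679 0.20230648 0.014     ] top nail [0.54912596 0.19722443 0.066     ] top disc [0.55110691 0.19924978 0.014     ]
green w [0.58008011 0.09038438 0.078     ] disc [0.58235646 0.09163949 0.014     ] top [0.57715044 0.08642737 0.078     ] [0.58060439 0.08788626 0.014     ] yellow top [ 0.5079161  -0.11548885  0.072     ] [ 0.50885669 -0.11620037  0.014     ]
```

```bash
python3 -m creep '[[0,0.6,-0.6,0,0,0,0],[0,0.6,-0.7,0,0,0,0],[0,0.6,-0.7,-0.6,0,0,0],[0,0,0,-1,0,0,0],[0,0,0,-1,0,0,0],[0,0,0,-1,0,0,0],[0,0,0,-1,0,0,0],[0,0,0,-0.6,0,0,0]]'; python3 -m creep '[[0,0,0,0,0,0,0],[0,0,0,0,0,0,0]]'
python3 - <<'E'
from h import *
a=cv2.cvtColor(capture('scene')['frame'],cv2.COLOR_RGB2BGR)[130:250,270:430]
b=cv2.cvtColor(capture('wrist')['frame'],cv2.COLOR_RGB2BGR)[100:400,100:500]
cv2.imwrite('pics/c3.png',np.hstack([cv2.resize(a,(400,300)),b]))
s=r.get_state();print(s['time_s'],s['tcp_pos'],s['contact_force'])
E
```

```text
time_s: 3.27
tcp_pos: [0.55, 0.2001, 0.0941]
eef_rot: [179.9, 0.1, -16.4]
contact_force: [-1.1, -0.4, -0.1]
gripper_width: 0.0006
gripper_force: 0.0
time_s: 3.43
tcp_pos: [0.5511, 0.2004, 0.0963]
eef_rot: [179.9, 0.0, -16.4]
contact_force: [-0.9, 0.6, 0.1]
gripper_width: 0.0008
gripper_force: 0.0
3.5333 [0.55223062 0.20084536 0.09799548] [ 0.53435935  0.76294893 -0.05356385]
```

View pics/c3.png

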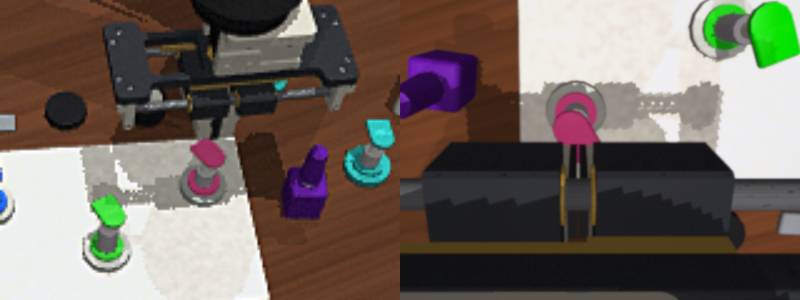

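Left (scene): shut fingertips just behind and above the pink nail (206,152 in the crop). Right (wrist): the nail at crop (575,128) is just ahead of the fingertips. I check the alignment numerically.

```bash
python3 - <<'E'
from h import *
p=capture('wrist');s=capture('scene');T=r.get_state()['tcp_pos'];print(T)
for n,q in(('w',p),('s',s)):
    print(n,'tcp',proj(q,T),'below',proj(q,(T[0],T[1],.066)),'+x',proj(q,(T[0]+.01,T[1],.066)),'+y',proj(q,(T[0],T[1]+.01,.066)))
    H['pink']=(148,178);b,st,m=blob(q,'pink',proj(q,(T[0],T[1],.066)),45);print(b,st)
a=cv2.cvtColor(s['frame'],cv2.COLOR_RGB2BGR)[160:220,320:390]
b=cv2.cvtColor(p['frame'],cv2.COLOR_RGB2BGR)[170:270,210:340]
cv2.imwrite('pics/c4.png',np.hstack([cv2.resize(a,(400,343)),cv2.resize(b,(400,343))]))
E
```

```text
[0.55228416 0.20061162 0.09814875]
w tcp [278.14038358 262.61630371] below [278.12281536 239.00945677] +x [273.18053836 223.22748285] +y [261.57739597 243.56822363]
[275.35035695 222.10818232] [ 253  194   47   69 1821]
s tcp [354.87632924 181.36282535] below [353.00565245 189.7954763 ] +x [355.06878697 193.14668451] +y [356.94480463 188.40600297]
[353.06796117 190.7184466 ] [346 185  14  12 103]
```

View pics/c4.png

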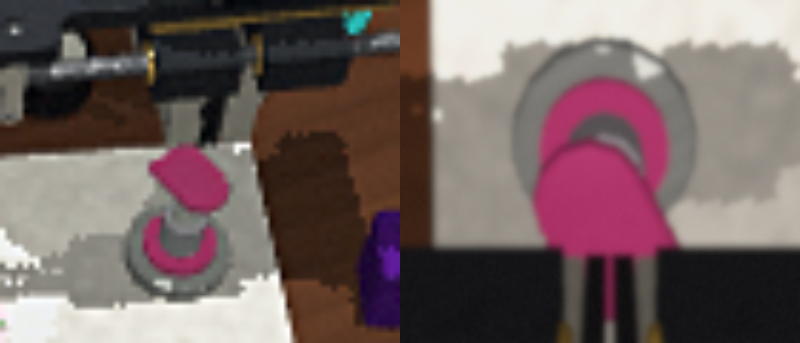

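Alignment is within about 1–2 mm in both views. I descend to just above the nail, then go in 1 mm steps, watching the force.

```bash
python3 -m creep '[[0,0,0,-0.5,0,0,0],[0,0,0,-0.5,0,0,0],[0,0,0,0,0,0,0],[0,0,0,0,0,0,0]]' | head -4
python3 -m creep '[[0,0,0,-0.04,0,0,0],[0,0,0,0,0,0,0]]' | head -4
python3 -m creep '[[0,0,0,-0.04,0,0,0],[0,0,0,0,0,0,0]]' | head -4
python3 -m creep '[[0,0,0,-0.04,0,0,0],[0,0,0,0,0,0,0]]' | head -4
python3 -m creep '[[0,0,0,-0.04,0,0,0],[0,0,0,0,0,0,0]]' | head -4
python3 -m creep '[[0,0,0,-0.04,0,0,0],[0,0,0,0,0,0,0]]' | head -4
```

```text
time_s: 3.97
tcp_pos: [0.5517, 0.1997, 0.0721]
eef_rot: [180.0, -0.0, -16.5]
contact_force: [0.4, 0.4, 0.2]
time_s: 4.13
tcp_pos: [0.5521, 0.2001, 0.0716]
eef_rot: [-179.9, -0.1, -16.5]
contact_force: [0.5, -0.6, 0.1]
time_s: 4.3
tcp_pos: [0.5518, 0.1998, 0.0699]
eef_rot: [-180.0, -0.0, -16.5]
contact_force: [0.1, -0.0, -0.2]
time_s: 4.47
tcp_pos: [0.5516, 0.1997, 0.0686]
eef_rot: [-180.0, -0.0, -16.5]
contact_force: [-0.5, -0.9, -0.2]
time_s: 4.63
tcp_pos: [0.5515, 0.1997, 0.0674]
eef_rot: [180.0, 0.0, -16.5]
contact_force: [-0.5, -1.0, 0.0]
time_s: 4.8
tcp_pos: [0.5516, 0.1997, 0.0664]
eef_rot: [180.0, 0.0, -16.5]
contact_force: [0.4, -0.1, -0.1]
```

```bash

python3 -m creep '[[0,0,0,-0.04,0,0,0],[0,0,0,0,0,0,0]]' | sed -n '1,2p;4p'
python3 -m creep '[[0,0,0,-0.04,0,0,0],[0,0,0,0,0,0,0]]' | sed -n '1,2p;4p'
python3 -m creep '[[0,0,0,-0.04,0,0,0],[0,0,0,0,0,0,0]]' | sed -n '1,2p;4p'
```

```text
time_s: 4.97
tcp_pos: [0.5516, 0.1997, 0.0655]
contact_force: [-0.8, 0.6, 0.5]
time_s: 5.13
tcp_pos: [0.5517, 0.1997, 0.0646]
contact_force: [-0.4, -0.5, -0.0]
time_s: 5.3
tcp_pos: [0.5516, 0.1997, 0.0635]
contact_force: [-0.6, -0.3, 1.9]
```

```bash

python3 -m creep '[[0,0,0,-0.04,0,0,0],[0,0,0,0,0,0,0]]' | sed -n '1,2p;4p'
python3 -m creep '[[0,0,0,-0.04,0,0,0],[0,0,0,0,0,0,0]]' | sed -n '1,2p;4p'
```

```text
time_s: 5.47
tcp_pos: [0.5517, 0.1997, 0.0625]
contact_force: [0.6, -0.4, 0.3]
time_s: 5.63
tcp_pos: [0.5516, 0.1997, 0.0615]
contact_force: [-0.4, -0.7, 1.1]
```

```bash
python3 - <<'E'
from h import *
F=[]
for i in range(6):
    s=capture('scene') if i%2 else capture('top');S=r.get_state();F.append([S['contact_force'][2],S['tcp_pos'][2]])
    
    if i%2:
        b,st,m=blob(s,'pink',(353,190),18);print(b,st)
print(np.round(F,4).tolist())
a=cv2.cvtColor(s['frame'],cv2.COLOR_RGB2BGR)[160:220,320:390]
cv2.imwrite('pics/c5.png',cv2.resize(a,(700,600),interpolation=cv2.INTER_CUBIC))
E
```

```text
[350.59677419 203.58064516] [345 198  13  10  62]
[350.59677419 203.58064516] [345 198  13  10  62]
[350.59677419 203.58064516] [345 198  13  10  62]
[[0.9533, 0.0615], [1.2455, 0.0614], [1.897, 0.0614], [1.2021, 0.0615], [0.3345, 0.0614], [0.6868, 0.0615]]
```

View pics/c5.png

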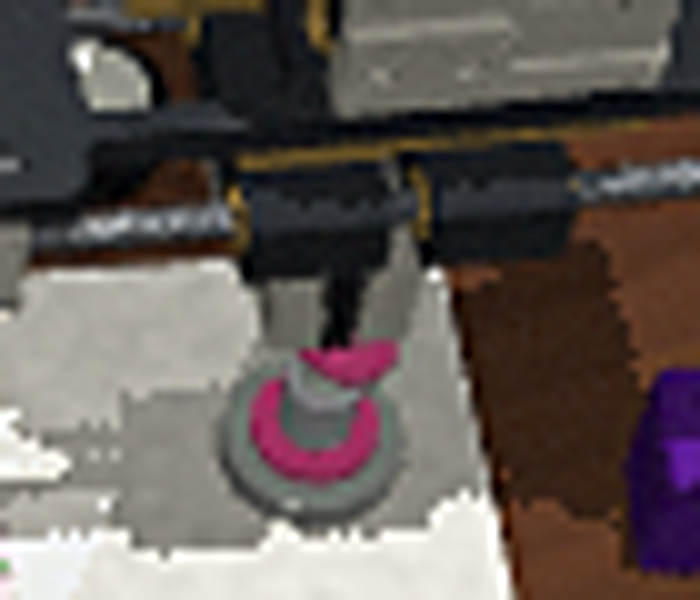

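The mean upward force of about 1 N shows contact. The nail's lower edge has dropped about 1.4 px (≈5 mm) since the earlier view. I lift back to the earlier height and compare like with like.

```bash
python3 -m creep '[[0,0,0,0.4,0,0,0],[0,0,0,0.5,0,0,0],[0,0,0,0.5,0,0,0],[0,0,0,0,0,0,0],[0,0,0,0,0,0,0]]' | sed -n '1,2p;4p'
python3 - <<'E'
from h import *
p=capture('wrist');s=capture('scene');H['pink']=(148,178);T=r.get_state()['tcp_pos'];print(T)
print(blob(s,'pink',(353,189.8),45)[:2],'was 353.07,190.72 [346 185 14 12 103]')
print(blob(p,'pink',(278,239),45)[:2],'was 275.35,222.11 [253 194 47 69 1821]')
print('scene px/5mm',proj(s,(T[0],T[1],.066))-proj(s,(T[0],T[1],.061)),'wrist',proj(p,(T[0],T[1],.066))-proj(p,(T[0],T[1],.061)))
old=cv2.imread('pics/c3.png')[:300,400:];new=cv2.cvtColor(p['frame'],cv2.COLOR_RGB2BGR)[100:400,100:500]
so=cv2.resize(old[70:170,110:240],None,fx=3,fy=3);sn=cv2.resize(new[70:170,110:240],None,fx=3,fy=3)
cv2.imwrite('pics/c6.png',np.hstack([so,sn]))
E
```

```text
time_s: 6.35
tcp_pos: [0.552, 0.2001, 0.0976]
contact_force: [0.5, -0.1, -0.5]
[0.55122377 0.1995339  0.09630496]
(array([352.81132075, 192.19811321]), array([346, 186,  14,  13, 106], dtype=int32)) was 353.07,190.72 [346 185 14 12 103]
(array([274.86928456, 221.62775686]), array([ 252,  194,   48,   66, 1859], dtype=int32)) was 275.35,222.11 [253 194 47 69 1821]
scene px/5mm [ 0.27888766 -1.2703887 ] wrist [0.02260912 3.07113738]
```

View pics/c6.png

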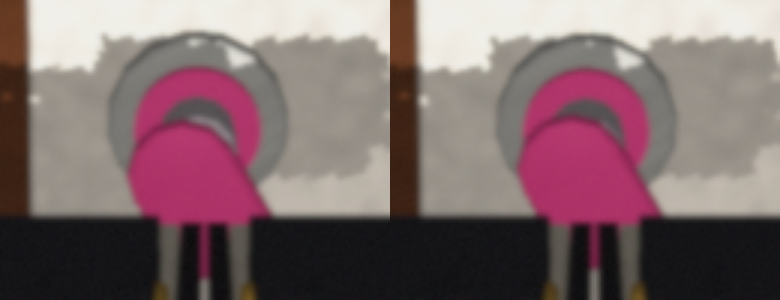

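The post has sunk by about 5 mm: the scene shift is 1.5 px at 1.27 px per 5 mm, and the wrist view shows the plate lower with the disc unmoved. TCP height against nominal height gives 4.5 mm, so the nominal heights hold. Now green.

```bash
python3 -m creep '[[0,0,0,0.5,0,0,0],[0,0.3,-0.84,0.1,0,0,0],[0,0.24,-0.9,0,0,0,0],[0,0.2,-0.9,0,0,0,0],[0,0.2,-0.9,0,0,0,0],[0,0.2,-0.9,0,0,0,0],[0,0,0,0,0,0,0],[0,0,0,0,0,0,0]]' | sed -n '1,2p;4p'
python3 - <<'E'
from h import *
p=capture('wrist');s=capture('scene');T=r.get_state()['tcp_pos'];print(T)
H['green']=(45,80)
for n,q in(('s',s),('w',p)):
    o=proj(q,(T[0],T[1],.078));b,st,m=blob(q,'green',o,45 if n=='w' else 12);print(n,o,b,st)
    if n=='w':
        for row in range(st[1],st[1]+st[3],5):
            c=np.where(m[row])[0];print(row,c.min(),c.max(),end='; ')
    print('+x',proj(q,(T[0]+.01,T[1],.078))-o,'+y',proj(q,(T[0],T[1]+.01,.078))-o)
E
```

```text
time_s: 7.12
tcp_pos: [0.5798, 0.0874, 0.1107]
contact_force: [-0.4, 0.5, -0.1]
[0.5798248  0.08876183 0.11102848]
s [313.3025581 212.5691843] [313.4953271 214.3364486] [307 209  13  12 107]
+x [1.9440231  3.64690056] +y [ 4.21916842 -1.50680186]
w [275.42603492 239.08764063] [273.57769424 221.97055138] [ 253  194   44   52 1596]
194 275 275; 199 256 293; 204 255 294; 209 255 294; 214 256 292; 219 254 290; 224 253 289; 229 253 291; 234 255 293; 239 257 295; 244 264 291; +x [ -5.01572871 -15.68213877] +y [-16.4520087    4.60263782]
```

```bash
python3 -m creep '[[0,0.04,0,-0.4,0,0,0],[0,0,0,-0.4,0,0,0],[0,0,0,-0.3,0,0,0],[0,0,0,0,0,0,0],[0,0,0,0,0,0,0]]' | sed -n '2p;4p'
python3 -m creep '[[0,0,0,-0.1,0,0,0],[0,0,0,0,0,0,0],[0,0,0,0,0,0,0]]' | sed -n '2p;4p'
python3 -m creep '[[0,0,0,-0.08,0,0,0]]' | sed -n '2p;4p'
python3 -m creep '[[0,0,0,-0.04,0,0,0]]' | sed -n '2p;4p'
python3 -m creep '[[0,0,0,-0.04,0,0,0]]' | sed -n '2p;4p'
python3 -m creep '[[0,0,0,-0.04,0,0,0]]' | sed -n '2p;4p'
python3 -m creep '[[0,0,0,0,0,0,0]]' | sed -n '2p;4p'
```

```text
tcp_pos: [0.5805, 0.0888, 0.083]
contact_force: [0.1, 0.9, 0.1]
tcp_pos: [0.5812, 0.0888, 0.0817]
contact_force: [-0.3, 0.7, 0.3]
tcp_pos: [0.5816, 0.0889, 0.0802]
contact_force: [-0.2, 0.5, -0.3]
tcp_pos: [0.5812, 0.0887, 0.0787]
contact_force: [-0.1, 0.6, -0.1]
tcp_pos: [0.5812, 0.0887, 0.0777]
contact_force: [-0.7, -0.1, 1.9]
tcp_pos: [0.5812, 0.0887, 0.0768]
contact_force: [-0.8, 0.2, 2.6]
tcp_pos: [0.5811, 0.0887, 0.0766]
contact_force: [0.2, 0.2, 1.0]
```

Contact at z≈0.078, as predicted. I go on to about 0.073, then lift.

```bash
python3 -m creep '[[0,0,0,-0.04,0,0,0],[0,0,0,-0.04,0,0,0]]' | sed -n '2p;4p'
python3 -m creep '[[0,0,0,-0.04,0,0,0],[0,0,0,-0.02,0,0,0]]' | sed -n '2p;4p'
python3 -m creep '[[0,0,0,0,0,0,0],[0,0,0,0,0,0,0]]' | sed -n '1,2p;4p'
python3 -m creep '[[0,0,0,0.3,0,0,0],[0,0,0,0.6,0,0,0],[0,-0.04,0,0.64,0,0,0],[0,0,0,0,0,0,0],[0,0,0,0,0,0,0]]' | sed -n '2p;4p'
python3 - <<'E'
from h import *
s=capture('scene');T=r.get_state()['tcp_pos'];print(T);H['green']=(45,80)
b,st,m=blob(s,'green',(313.3,213),12);print(b,st,'was 313.50 214.34 [307 209 13 12 107]')
E
```

```text
tcp_pos: [0.5812, 0.0887, 0.0747]
contact_force: [0.3, 0.3, 2.2]
tcp_pos: [0.5812, 0.0887, 0.0731]
contact_force: [-0.0, -0.1, 4.0]
time_s: 8.8
tcp_pos: [0.5812, 0.0887, 0.073]
contact_force: [-0.6, -0.1, 0.3]
tcp_pos: [0.5806, 0.089, 0.1128]
contact_force: [-0.2, 0.3, -0.7]
[0.58002238 0.08879753 0.11188179]
[313.31858407 215.39823009] [306 209  14  14 113] was 313.50 214.34 [307 209 13 12 107]
```

Green has sunk by about 5 mm too (TCP 78→73 mm, image shift agrees). Now yellow.

```bash
python3 -m creep '[[0,-0.3,-0.87,0,0,0,0],[0,-0.3,-0.9,0,0,0,0],[0,-0.3,-0.9,0,0,0,0],[0,-0.3,-0.9,0,0,0,0],[0,-0.3,-0.9,0,0,0,0],[0,-0.3,-0.9,0,0,0,0],[0,-0.3,-0.9,0,0,0,0],[0,-0.3,-0.9,0,0,0,0]]' | sed -n '2p;4p'
python3 -m creep '[[0,-0.36,-0.9,0,0,0,0],[0,0,0,0,0,0,0],[0,0,0,0,0,0,0]]' | sed -n '1,2p;4p'
python3 - <<'E'
from h import *
p=capture('wrist');s=capture('scene');T=r.get_state()['tcp_pos'];print(T)
for n,q in(('s',s),('w',p)):
    o=proj(q,(T[0],T[1],.072));b,st,m=blob(q,'yellow',o,45 if n=='w' else 12);print(n,o,b,st)
    if n=='w':
        for row in range(st[1],st[1]+st[3],5):
            c=np.where(m[row])[0];print(row,c.min(),c.max(),end='; ')
    print('+x',proj(q,(T[0]+.01,T[1],.072))-o,'+y',proj(q,(T[0],T[1]+.01,.072))-o)
cv2.imwrite('pics/s_y.png',s['frame'][:,:,::-1]);cv2.imwrite('pics/w_y.png',p['frame'][:,:,::-1])
E
```

```text
tcp_pos: [0.519, -0.0916, 0.1109]
contact_force: [-0.4, 0.7, 0.1]
time_s: 10.18
tcp_pos: [0.5101, -0.114, 0.111]
contact_force: [0.7, 0.2, 0.5]
[ 0.51105688 -0.11293873  0.11124357]
s [214.67887136 219.56399758] [213.45238095 220.6031746 ] [207 214  13  14 126]
+x [1.38984772 3.6825797 ] +y [ 4.42366863 -1.52015807]
w [275.50905662 233.94355947] [278.7462766  218.90212766] [ 259  188   42   69 1880]
188 275 275; 193 265 292; 198 261 296; 203 259 298; 208 259 299; 213 259 298; 218 260 296; 223 259 295; 228 260 296; 233 262 298; 238 264 299; 243 265 293; 248 277 278; 253 277 278; +x [ -4.87344032 -15.30550395] +y [-15.99478844   4.49068728]
```

Scene and wrist both put the nail 2.7 mm further towards −y. I correct that and descend.

```bash
python3 -m creep '[[0,-0.02,-0.11,-0.4,0,0,0],[0,0,0,-0.4,0,0,0],[0,0,0,-0.3,0,0,0],[0,0,0,-0.2,0,0,0],[0,0,0,0,0,0,0],[0,0,0,0,0,0,0]]' | sed -n '2p;4p'
python3 -m creep '[[0,0,0,-0.1,0,0,0],[0,0,0,0,0,0,0],[0,0,0,0,0,0,0]]' | sed -n '2p;4p'
python3 -m creep '[[0,0,0,-0.08,0,0,0]]' | sed -n '2p;4p'
python3 -m creep '[[0,0,0,-0.04,0,0,0]]' | sed -n '2p;4p'
python3 -m creep '[[0,0,0,-0.04,0,0,0]]' | sed -n '2p;4p'
python3 -m creep '[[0,0,0,-0.04,0,0,0]]' | sed -n '2p;4p'
python3 -m creep '[[0,0,0,0,0,0,0]]' | sed -n '2p;4p'
```

```text
tcp_pos: [0.5104, -0.1157, 0.0785]
contact_force: [0.6, 0.3, 1.1]
tcp_pos: [0.5107, -0.1158, 0.0767]
contact_force: [-0.3, -0.5, 0.3]
tcp_pos: [0.511, -0.1158, 0.0751]
contact_force: [0.1, -0.6, -0.8]
tcp_pos: [0.5107, -0.1158, 0.0736]
contact_force: [-0.2, -0.3, 1.3]
tcp_pos: [0.5106, -0.1158, 0.0726]
contact_force: [-0.3, -0.2, -0.4]
tcp_pos: [0.5107, -0.1158, 0.0717]
contact_force: [-0.1, -0.4, 2.5]
tcp_pos: [0.5106, -0.1158, 0.0715]
contact_force: [1.0, -0.4, -0.5]
```

```bash
python3 -m creep '[[0,0,0,-0.04,0,0,0],[0,0,0,-0.04,0,0,0]]' | sed -n '2p;4p'
python3 -m creep '[[0,0,0,-0.04,0,0,0],[0,0,0,-0.06,0,0,0]]' | sed -n '2p;4p'
python3 -m creep '[[0,0,0,0,0,0,0],[0,0,0,0,0,0,0]]' | sed -n '1,2p;4p'
python3 -m creep '[[0,0,0,0.3,0,0,0],[0,0,0,0.6,0,0,0],[0,0,0.11,0.84,0,0,0],[0,0,0,0,0,0,0],[0,0,0,0,0,0,0]]' | sed -n '2p;4p'
python3 - <<'E'
from h import *
s=capture('scene');T=r.get_state()['tcp_pos'];print(T)
b,st,m=blob(s,'yellow',(214.7,219.6),12);print(b,st,'was 213.45 220.60 [207 214 13 14 126]')
E
python3 -m creep '[[0,-0.3,0,1,0,0,0],[0,-0.4,0,1,0,0,0],[0,-0.4,-0.4,1,0,0,0],[0,-0.4,-0.9,1,0,0,0],[0,0,-0.9,0.5,0,0,0],[0,0,-0.9,0,0,0,0],[0,0,-0.9,0,0,0,0],[0,0,-0.9,0,0,0,0]]' | sed -n '2p;4p'
python3 -m creep '[[0,0,-0.9,0,0,0,0],[0,0,-0.9,0,0,0,0],[0,0,-0.9,0,0,0,0],[0,0,-0.9,0,0,0,0],[0,0,-0.5,0,0,0,0],[0,0,0,0,0,0,0]]' | sed -n '1,2p;4p'
python3 - <<'E'
from h import *
import cv2
s=capture('scene');o=cv2.imread('pics/scene0.png');n=s['frame'][:,:,::-1]
S={'pink':(353,190.6),'green':(313,214),'yellow':(213.4,220.5),'blue':(265,198)}
q=dict(s);q['frame']=o[:,:,::-1].copy()
for c in S: print(c,blob(q,c,S[c],12)[0].round(2),blob(s,c,S[c],12)[0].round(2))
print('px per 5mm',proj(s,(.51,-.11,.067))-proj(s,(.51,-.11,.072)))
c=lambda f:cv2.resize(f[140:300,150:440],(800,300) if 0 else (540,298),interpolation=cv2.INTER_CUBIC)
cv2.imwrite('pics/fin.png',np.vstack([c(o),c(n)]))
E
```

```text
tcp_pos: [0.5107, -0.1158, 0.0697]
contact_force: [-1.2, 0.2, 3.2]
tcp_pos: [0.5107, -0.1158, 0.0671]
contact_force: [-1.4, 0.3, 2.6]
time_s: 11.95
tcp_pos: [0.5106, -0.1158, 0.0668]
contact_force: [0.1, -0.2, 0.2]
tcp_pos: [0.5116, -0.1128, 0.1121]
contact_force: [-0.6, -1.3, -0.4]
[ 0.51078717 -0.11290629  0.11111597]
[213.8968254 221.9047619] [208 215  12  15 126] was 213.45 220.60 [207 214 13 14 126]
tcp_pos: [0.4726, -0.2364, 0.2228]
contact_force: [0.3, 0.0, -0.7]
time_s: 13.58
tcp_pos: [0.4725, -0.3398, 0.2218]
contact_force: [1.1, -0.0, -0.6]
pink [353.06 190.64] [352.69 192.17]
green [313.45 214.17] [313.26 215.3 ]
yellow [213.45 220.6 ] [213.77 221.83]
blue [265.06 198.  ] [265.06 198.  ]
px per 5mm [0.31750662 1.2009123 ]
```

View pics/fin.png

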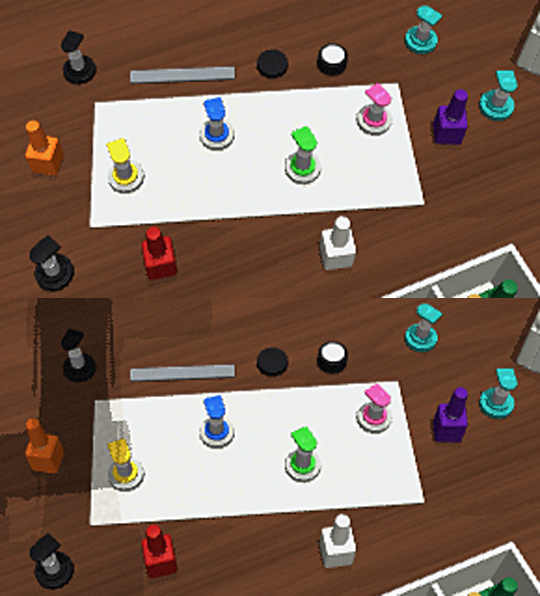

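The before (top) and after (bottom) views show pink, green and yellow each about 5 mm lower (1.1 to 1.5 px at 1.2 px per 5 mm). Blue has not moved, the stands and bottles stand where they were, and the arm is clear.

```bash
python3 -c "
from plant import close_job
print(close_job())"
```

```text
the job is handed in; nothing more can be done
None
```

The pink, green and yellow nails were tapped in that order and each post sank about 5 mm and stayed there. The blue nail was not touched, nothing else moved, and the job was handed in at about 13.6 s.

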